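Feel and pour the tin of mixing balls

ROBOT

A 7-joint arm with a two-finger parallel gripper is mounted at the origin on the work surface. World frame = base frame: x ahead of the robot, y to its left, z up, the work surface at z = 0. Lengths are in m, angles in rad, forces in N, time in s.
With the tool pointing down it reaches from about 0.35 to 0.9 m from the base axis. Payload 8.1 kg.
Tool frame: the origin (TCP) lies at the very end of the fingers, on their centre line; the grasp point (between the pads) lies 19 mm behind it; z points along the fingers, y is the line along which they close (so a half turn about z gives the same grasp; the last joint's range is limited). The gripper opens to 92 mm and grips with 3 to 60 N. Pads are 19 mm wide; open, the fingers measure 130 mm over their backs; the gripper's body (75 mm by 190 mm) begins 47 mm behind the grasp point.
Start: joints at [-1.343, 0.434, 0.025, 1.573, -0.012, 1.134, -0.075], TCP at [0.203, 0.591, 0.227] pointing down, gripper open.
Joint ranges: [-2.62, 2.62], [-0.44, 2.09], [-1.27, 1.32], [0.08, 2.57], [-1.32, 4.46], [0.12, 2], [-2.74, 2.74]. Speed limits (rad/s): [2.22, 2.22, 3.01, 3.01, 3.14, 3.14, 3.14].

INTERFACE

Orientations are given as a unit quaternion [w, x, y, z].
In Python, from station import robot gives the robot as it stands. The module is installed in compiled form; this text tells all that it offers.
- The arm moves only by the tool jog_arm, never from a script. Its argument "rows" is a list of rows, each a list of 7 numbers: the closure in counts, from 0 (fully open) to 255 (shut), then the shift along the tool's x, y, z in mm, then the turn, a rotation vector about the tool's x, y, z in degrees. In form: [[gripper, dx, dy, dz, rx, ry, rz], ...]. A call has 1 to 20 rows; each row is the pose to reach, as a shift and turn from the pose commanded when the call began, along the tool's axes at that moment; what a row does not reach only later rows make up. A row lasts 1/12 s, in which the tool goes at most 41.7 mm and 7.16 degrees, less where a joint would pass 70% of its speed; a pose out of reach is approached as far as the arm can. A call with a gripper value outside its range is refused whole. The fingers move at their own pace and stop on an object; the grip force is fixed at half the most. Time passes only in rows, so rows that repeat a pose let the fingers close. It gives the time, the measured TCP pose, the force, the opening and the grip force at its end, in the units of the state.
- robot.get_state(): the state, without advancing time (a new reading comes with each control period).
- robot.read_camera(name): name is "side" or "top" or "wrist"; returns a dict with "frame" (400x640x3 uint8, red, green, blue), "vfov" (degrees; the focal length in pixels is half the picture's height over the tangent of half this angle, whatever the lens; pixels are square), "cx", "cy" (the principal point, pixels), "dist_coeffs" ([k1, k2, p1, p2, k3] as OpenCV has them; the pictures are not rectified), "rvec" (rotation vector, rad) and "tvec" (3), from world to camera coordinates, as OpenCV has them; the wrist camera has in their place "tool_from_camera" (4x4, takes a point from camera to tool coordinates, whose origin is the TCP and whose axes are the flange's). Camera axes: x right, y down, z forward; pixel columns grow to the right and rows downward; lengths in m; the calibration is good to about 2 mm. A picture is of the moment at which its call begins: read the wrist's pose just before it. There is no depth.
- robot.job_done(): hands the job in; it is judged then, once.
The state is a dict: "time_s": time; "joints": joint angles; "qvel": joint speeds; "tau": joint torques, N m; "ee_pos": TCP position; "tcp_rot": TCP orientation; "contact_force": force on the tool from outside, world axes, zero at the start; "wrist_torque": the same for the moment, N m; "opening": finger opening in m; "grip_force": force on a finger pad.
Only numpy, scipy, OpenCV 4.12 (cv2) and the standard library are available. Lean on these libraries where they do the work, as an engineer would, in place of code of your own. Each camera call takes 0.05 s, during which the arm holds its last target. There are 200 camera calls.

TASK

Pick up the open-mouthed metal tin, slowly (over two or three seconds) tip its mouth about 20 degrees down and hold it still there for about a second, so that you feel the two mixing balls roll against the ramp behind the mouth without coming out. Then tip it further and pour both balls into the steel mixing bowl while still holding the tin, and set the tin back down flat on its base on the bare table, leaving the bowl upright where it is.

Things in the scene. Friction and masses are not known exactly. Their poses are not given: they have to be found in the camera images.
- tin: Opaque metal box tin, 130 (x) x 58 (y) x 52 mm high, 0.16 kg; grip its flat sides across y at x = 0. Origin: underside centre, z up. Its mouth is the open end at -x; the roof stops 30 mm short of it. A 35 degree ramp, from 20 mm inside, climbs to the mouth's lip (x -65, z 17 mm): over 35 degrees of tip pours, 50 is sure. The shut tin of like finish, with no mouth, is a bystander.
- ball_1: White ceramic mixing ball, 24 mm in diameter, 20 to 50 g (varies), loose in the tin and hidden under its roof at the start. Origin at its centre; axes mean nothing. Tipping the tin abruptly can throw it over the ramp too early.
- ball_2: Second white ceramic mixing ball, the same as ball_1 and also loose inside the tin at the start.
- bowl: Open stainless-steel mixing bowl, round, 160 mm across the rim, 50 mm high, 0.35 kg, standing loose on the table. Origin: centre of the underside; z up. The only metal bowl; the small white tea cup is a bystander.
Things that resemble listed ones, but are neither listed nor needed, are in the scene too. What is shaped like the tin but turquoise is not meant.

How it is judged:
On the way, in this order (a step that is already met when the one before it is completed fails the run):
1. the tin is held off the table, tipped 10 to 30 degrees and still, with both balls rolled to the mouth end but still inside (height (world z) of tin above 0.015 m and angle between tin's own z axis and vertical between 0.175 and 0.525 rad and angular speed of tin below 0.3 rad/s and x of ball_1 in the frame of tin between -0.066 and -0.01 m and z of each of ball_1, ball_2 in the frame of tin above 0.005 m and distance between each of ball_1, ball_2 and tin below 0.08 m and x of ball_2 in the frame of tin between -0.066 and -0.01 m), for 0.4 s.
2. both balls are in the bowl while the tin is still held clear of the table (height (world z) of tin above 0.015 m and horizontal distance between each of ball_1, ball_2 and bowl below 0.07 m and z of each of ball_1, ball_2 in the frame of bowl below 0.05 m), for 0.1 s.
At the end, for the whole second after the job is handed in: Both balls lie in the steel bowl (within 70 mm of its centre, below its rim); the bowl stands upright (within 10 degrees) on the table, within 50 mm of where it started; the tin lies flat on its base on the table (within 7 degrees, underside within 8 mm of the table top), released and at rest (horizontal distance between each of ball_1, ball_2 and bowl below 0.07 m and z of each of ball_1, ball_2 in the frame of bowl below 0.05 m and angle between bowl's own z axis and vertical below 0.17 rad and distance of bowl from where it was at the start of the episode below 0.05 m and height (world z) of bowl below 0.01 m and angle between tin's own z axis and vertical below 0.12 rad and height (world z) of tin below 0.008 m and linear speed of tin below 0.02 m/s); the robot touches nothing.
It also fails if it takes over 64 s, if anything falls off the work surface, if the arm or the gripper's body presses on something with over 40 N, if the wrist force passes 120 N, or if a joint passes its speed limit or range.

## Working session

There is one attempt and no reset: what is moved stays moved. The work goes in short steps, Python scripts to look and compute and a tool call to move; the robot and the scene stay as the last step left them, time stands still between calls to the robot, and variables do not carry over. Pictures are saved under pics/ and viewed, at most 10 in all, crops included, and the job is handed in when it is done.

Besides the shell and the picture viewer there is one more tool, called after "Call:" as name(argument=value, ...), one argument or row to a line, values as JSON. jog_arm: Moves the arm, as the interface text tells. Its arguments: {"type":"object","properties":{"rows":{"type":"array"}},"required":["rows"]}

```bash
mkdir -p pics; cat > h.py <<'E'
import numpy as np, cv2, pickle
from station import robot
from scipy.spatial.transform import Rotation as R
def cam(c):
    f=200/np.tan(np.radians(c["vfov"])/2)
    return np.array([[f,0,c["cx"]],[0,f,c["cy"]],[0,0,1]]),np.array(c["dist_coeffs"])
def pose(c,st=None):
    if "rvec" in c:
        r=cv2.Rodrigues(np.array(c["rvec"],float))[0]; return r.T,-r.T@np.array(c["tvec"]).ravel()
    T=np.array(c["tool_from_camera"]); q=st["tcp_rot"]; r=R.from_quat([q[1],q[2],q[3],q[0]]).as_matrix()
    return r@T[:3,:3], r@T[:3,3]+np.array(st["ee_pos"])
def onz(c,px,z,st=None):
    K,d=cam(c); u=cv2.undistortPoints(np.array(px,float).reshape(-1,1,2),K,d).reshape(-1,2)
    r,o=pose(c,st); v=np.c_[u,np.ones(len(u))]@r.T
    return o+v*((z-o[2])/v[:,2])[:,None]
def snap(n,tag):
    st=robot.get_state(); c=robot.read_camera(n); pickle.dump((c,st),open(f"{tag}.pkl","wb"))
    cv2.imwrite(f"pics/{tag}.png",c["frame"][:,:,::-1]); return c,st
E
python3 - <<'E'
from h import *
for n in("side","top","wrist"):
    c,st=snap(n,n+"0"); print(n,pose(c,st)[1].round(3))
print(st["ee_pos"],st["tcp_rot"],st["time_s"],st["opening"])
a=cv2.imread("pics/side0.png");b=cv2.imread("pics/top0.png")
E
```

```text
side [ 0.532 -0.854  0.904]
top [ 0.473 -0.008  0.87 ]
wrist [0.14  0.613 0.384]
[0.20290663 0.59064977 0.2260233 ] [-4.89743780e-05  1.64674978e-01  9.86347625e-01 -7.15949166e-04] 0.1 0.0917606627861895
```

View pics/top0.png

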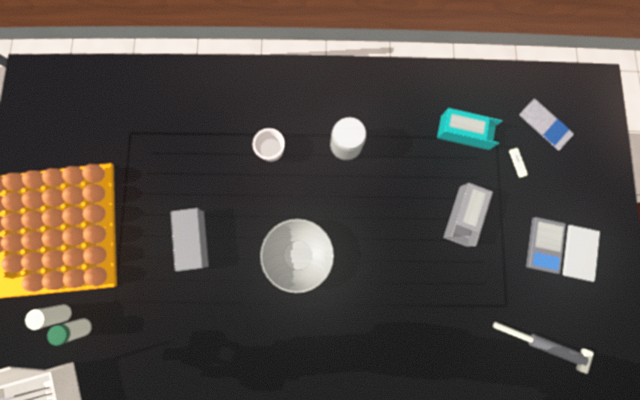

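View pics/side0.png

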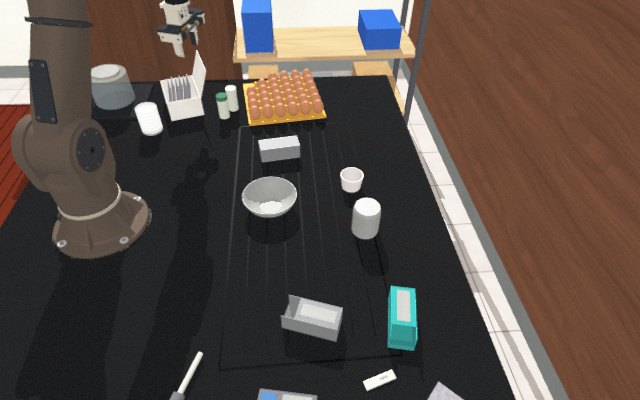

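Candidates in the top view: the grey tin with a label and an open end at (468,215), the shut grey tin at (188,240), the turquoise one at (468,127) and the scale-like boxes at (546,245). By the description I choose (468,215). The bowl is at (297,256), and the tea cup at (268,144) is a bystander. I'll check the choice in a crop.

```bash
python3 - <<'E'
from h import *
a=cv2.imread("pics/top0.png")[170:260,430:510]; b=cv2.imread("pics/side0.png")[280:350,270:360]
a=cv2.resize(a,None,fx=5,fy=5,interpolation=cv2.INTER_CUBIC); b=cv2.resize(b,(390,450),interpolation=cv2.INTER_CUBIC) if 0 else cv2.resize(b,None,fx=4.4,fy=4.4,interpolation=cv2.INTER_CUBIC)
o=np.zeros((450,800,3),np.uint8); o[:,:400]=a; o[:b.shape[0],402:402+b.shape[1]]=b[:, :398]; cv2.imwrite("pics/crop1.png",o)
c,_=pickle.load(open("top0.pkl","rb"))
print(onz(c,[[261,256],[333,256],[297,220],[297,292],[297,256]],.05).round(3))
E
```

```text
[[ 0.466  0.111  0.05 ]
 [ 0.468 -0.046  0.05 ]
 [ 0.546  0.034  0.05 ]
 [ 0.39   0.031  0.05 ]
 [ 0.467  0.033  0.05 ]]
```

View pics/crop1.png

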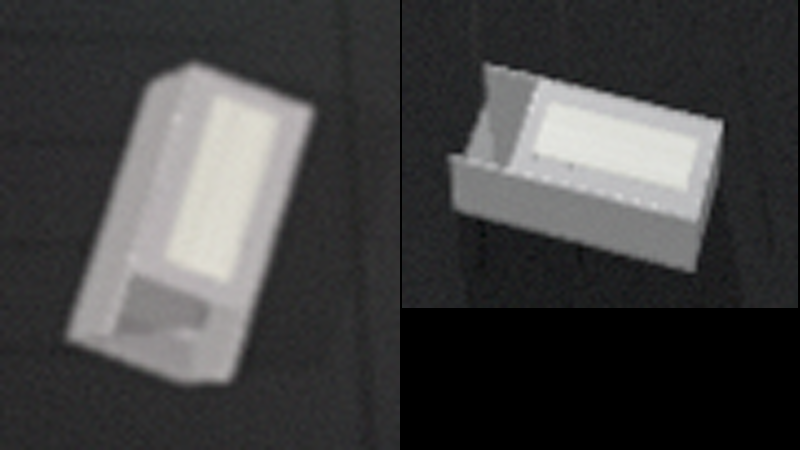

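The crop confirms the open tin with its label. The mouth is at the image-lower end and the roof stops short of it. Roof-level corners in the crop are about (190,64), (313,107), (232,381) and (108,336). Bottom corners are about (148,88), (68,338) and (185,382).

```bash
python3 - <<'E'
from h import *
c,_=pickle.load(open("top0.pkl","rb"))
f=lambda p:np.array(p)/5+[430,170]-.4
t=onz(c,f([[190,64],[313,107],[232,381],[108,336]]),.052); b=onz(c,f([[148,88],[68,338],[185,382]]),0)
print(t.round(3),b.round(3)); d=lambda i,j,a:np.linalg.norm(a[i]-a[j]).round(3)
print(d(0,1,t),d(1,2,t),d(2,3,t),d(3,0,t),d(0,1,b),d(1,2,b),t.mean(0),(b[0]+b[2])/2)
ax=(t[2]+t[3]-t[0]-t[1]); print("mouth dir deg",np.degrees(np.arctan2(ax[1],ax[0])))
# side check
c,_=pickle.load(open("side0.pkl","rb"))
g=lambda p:np.array(p)/4.4+[270-402/4.4,280]
s=onz(c,g([[485,65],[723,122],[697,221],[450,156]]),.052);print(s.round(3),s.mean(0),d(0,1,s),d(1,2,s))
print(onz(c,[[242,192],[297,192],[270,179],[269,220]],.05).round(3))
print(onz(c,[[365,203]],.09),onz(c,[[403,290]],.05))
E
```

```text
[[ 0.636 -0.35   0.052]
 [ 0.617 -0.405  0.052]
 [ 0.493 -0.362  0.052]
 [ 0.513 -0.307  0.052]] [[ 0.634 -0.35   0.   ]
 [ 0.514 -0.307  0.   ]
 [ 0.494 -0.362  0.   ]]
0.059 0.131 0.058 0.13 0.128 0.058 [ 0.56461076 -0.35595863  0.052     ] [ 0.5639725 -0.3560786  0.       ]
mouth dir deg 160.7659207460636
[[ 0.517 -0.311  0.052]
 [ 0.639 -0.355  0.052]
 [ 0.619 -0.408  0.052]
 [ 0.498 -0.363  0.052]] [ 0.56849892 -0.35933741  0.052     ] 0.129 0.057
[[ 0.393  0.046  0.05 ]
 [ 0.552  0.035  0.05 ]
 [ 0.474  0.097  0.05 ]
 [ 0.471 -0.07   0.05 ]]
[[ 0.73391298 -0.06304699  0.09      ]] [[ 0.78700913 -0.31731191  0.05      ]]
```

The sizes come out at 130 x 58 mm and both cameras agree within 4 mm. The tin is at (0.566,-0.357) with its mouth toward 160.8°. The tool x axis already points at 161°, so the orientation suits both grasp and pour. The bowl is at (0.469,0.032).

```bash
cat >> h.py <<'E'
def rel(p):
    st=robot.get_state(); q=st["tcp_rot"]; r=R.from_quat([q[1],q[2],q[3],q[0]]).as_matrix()
    return (r.T@(np.array(p)-st["ee_pos"])*1000).round(1)
E
python3 -c "
from h import *
print(rel([.566,-.357,.14]),rel([.566,-.357,.2]))"
```

```text
[-651.3 -778.3   87.2] [-651.3 -778.3   27.2]
```

Call:
jog_arm(
  rows=[
    [0,-651,-778,27,0,0,0],
    [0,-651,-778,27,0,0,0],
    [0,-651,-778,27,0,0,0],
    [0,-651,-778,27,0,0,0],
    [0,-651,-778,27,0,0,0],
    [0,-651,-778,27,0,0,0],
    [0,-651,-778,27,0,0,0],
    [0,-651,-778,27,0,0,0],
    [0,-651,-778,27,0,0,0],
    [0,-651,-778,27,0,0,0],
    [0,-651,-778,27,0,0,0],
    [0,-651,-778,27,0,0,0],
    [0,-651,-778,27,0,0,0],
    [0,-651,-778,27,0,0,0],
    [0,-651,-778,27,0,0,0],
    [0,-651,-778,27,0,0,0],
    [0,-651,-778,27,0,0,0],
    [0,-651,-778,27,0,0,0],
    [0,-651,-778,27,0,0,0],
    [0,-651,-778,27,0,0,0],
  ],
)

```text
time_s: 1.82
ee_pos: [0.5013, -0.1887, 0.2044]
tcp_rot: [-0.0, 0.164, 0.986, 0.0]
contact_force: [0.1, 1.1, -0.1]
opening: 0.0917
grip_force: 0.0
```

```bash
python3 -c "
from h import *
print(rel([.566,-.357,.14]),robot.get_state()['joints'])"
```

```text
[-115.8 -138.3   64.4] [-0.15565934  0.33169649  0.54628354  1.85416384 -0.20130531  1.01049677
  1.71458268]
```

Call:
jog_arm(
  rows=[
    [0,-116,-138,64,0,0,0],
    [0,-116,-138,64,0,0,0],
    [0,-116,-138,64,0,0,0],
    [0,-116,-138,64,0,0,0],
    [0,-116,-138,64,0,0,0],
    [0,-116,-138,64,0,0,0],
    [0,-116,-138,64,0,0,0],
    [0,-116,-138,64,0,0,0],
  ],
)

```text
time_s: 2.48
ee_pos: [0.5658, -0.3542, 0.1402]
tcp_rot: [-0.0, 0.165, 0.986, 0.0]
contact_force: [0.2, 0.7, 0.0]
opening: 0.0918
grip_force: 0.0
```

```bash
python3 - <<'E'
from h import *
c,st=snap("wrist","w1")
print(st["ee_pos"],st["tcp_rot"],rel([.566,-.357,.012]))
# predicted tin top corners in image
K,d=cam(c); r,o=pose(c,st); a=np.radians(160.8); m=np.array([np.cos(a),np.sin(a),0]); n=np.array([-m[1],m[0],0])
P=[np.array([.566,-.357,.052])+i*.065*m+j*.029*n for i in(1,-1) for j in(1,-1)]
p=cv2.projectPoints(np.array(P),cv2.Rodrigues(r.T)[0],-r.T@o,K,d)[0].reshape(-1,2); print(p.round())
f=c["frame"][:,:,::-1].copy()
for x in p: cv2.circle(f,tuple(int(v) for v in x),4,(0,0,255),1)
cv2.imwrite("pics/w1b.png",f)
E
```

```text
[ 0.56576042 -0.35420134  0.14017875] [-4.27775345e-04  1.64570298e-01  9.86365170e-01  4.29795314e-04] [ -1.   -3.3 128.7]
[[274. 115.]
 [356. 116.]
 [279. 282.]
 [351. 282.]]
```

View pics/w1b.png

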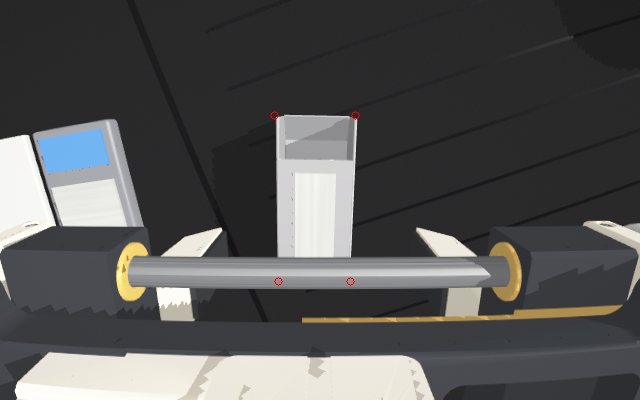

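The wrist view shows the tin's mouth corners at (277,116) and (356,117), within about 2 mm of my prediction. Descending and gripping.

Call:
jog_arm(
  rows=[
    [0,-1,-3,20,0,0,0],
    [0,-1,-3,45,0,0,0],
    [0,-1,-3,70,0,0,0],
    [0,-1,-3,90,0,0,0],
    [0,-1,-3,105,0,0,0],
    [0,-1,-3,116,0,0,0],
    [0,-1,-3,124,0,0,0],
    [0,-1,-3,128,0,0,0],
    [0,-1,-3,128,0,0,0],
    [255,-1,-3,128,0,0,0],
    [255,-1,-3,128,0,0,0],
    [255,-1,-3,128,0,0,0],
    [255,-1,-3,128,0,0,0],
    [255,-1,-3,128,0,0,0],
    [255,-1,-3,128,0,0,0],
    [255,-1,-3,128,0,0,0],
    [255,-1,-3,128,0,0,0],
    [255,-1,-3,128,0,0,0],
  ],
)

```text
time_s: 4.03
ee_pos: [0.5661, -0.3581, 0.0128]
tcp_rot: [0.0, 0.165, 0.986, 0.0]
contact_force: [-0.9, 1.4, 5.1]
opening: 0.0583
grip_force: 29.9
```

Call:
jog_arm(
  rows=[
    [255,0,0,-3,0,0,0],
    [255,0,0,-8,0,0,0],
    [255,0,0,-16,0,0,0],
    [255,0,0,-25,0,0,0],
    [255,0,0,-35,0,0,0],
    [255,0,0,-45,0,0,0],
    [255,0,0,-55,0,0,0],
    [255,0,0,-65,0,0,0],
    [255,0,0,-74,0,0,0],
    [255,0,0,-82,0,0,0],
    [255,1,2,-88,0,0,0],
    [255,3,6,-92,0,0,0],
    [255,5,12,-94,0,0,0],
    [255,8,20,-95,0,0,0],
    [255,12,30,-95,0,0,0],
    [255,17,42,-95,0,0,0],
    [255,22,55,-95,0,0,0],
    [255,27,68,-95,0,0,0],
    [255,32,81,-95,0,0,0],
    [255,37,94,-95,0,0,0],
  ],
)

```text
time_s: 5.7
ee_pos: [0.5614, -0.2552, 0.1075]
tcp_rot: [-0.0, 0.164, 0.986, 0.0]
contact_force: [-0.1, -0.6, -2.0]
opening: 0.0579
grip_force: 29.9
```

Call:
jog_arm(
  rows=[
    [255,5,13,0,0,0,0],
    [255,10,26,0,0,0,0],
    [255,15,39,0,0,0,0],
    [255,20,52,0,0,0,0],
    [255,26,66,0,0,0,0],
    [255,32,80,0,0,0,0],
    [255,38,95,0,0,0,0],
    [255,44,110,0,0,0,0],
    [255,50,125,0,0,0,0],
    [255,56,140,0,0,0,0],
    [255,62,155,0,0,0,0],
    [255,68,170,0,0,0,0],
    [255,74,184,0,0,0,0],
    [255,79,197,0,0,0,0],
    [255,84,209,0,0,0,0],
    [255,88,220,0,0,0,0],
    [255,92,229,0,0,0,0],
    [255,95,236,0,0,0,0],
    [255,97,241,0,0,0,0],
    [255,97,243,0,0,0,0],
  ],
)

```text
time_s: 7.37
ee_pos: [0.5485, 0.005, 0.1075]
tcp_rot: [-0.0, 0.164, 0.986, 0.0]
contact_force: [0.1, 0.0, -2.8]
opening: 0.0579
grip_force: 29.9
```

```bash
python3 -c "
from h import *
c,st=snap('top','t2'); snap('wrist','w2'); print(rel([.549,.004,.106]),st['joints'],st['ee_pos'],st['opening'],st['grip_force'])
c,_=snap('side','s2')
a=cv2.imread('pics/t2.png')[120:320,200:400];b=cv2.imread('pics/s2.png')[100:300,180:380]
cv2.imwrite('pics/c2.png',cv2.resize(np.hstack([a,b]),(800,400)))"
```

```text
[-0.2 -0.1  1.6] [-0.47784414  0.47661723  0.51368014  1.92937507 -0.31524632  0.8150788
  1.44754261] [0.54850771 0.00498366 0.10750615] 0.05791813642111461 29.905707836151123
```

View pics/c2.png

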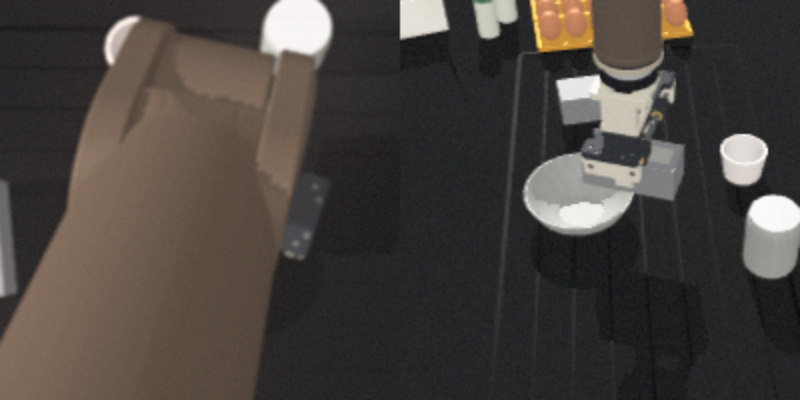

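The tin is held level at the bowl's far side, at side-crop pixel (650,165), and the bowl is undisturbed at (578,195). Now I tip slowly about the lip, 20° over about 2.7 s, then hold.

Call:
jog_arm(
  rows=[
    [255,0,0,-0.5,0,-0.5,0],
    [255,0,0,-1.2,0,-1,0],
    [255,0,0,-1.8,0,-1.6,0],
    [255,0,0,-2.5,0,-2.2,0],
    [255,0,0,-3.2,0,-2.8,0],
    [255,0,0,-3.9,0,-3.4,0],
    [255,0,0,-4.6,0,-4,0],
    [255,0,0,-5.2,0,-4.6,0],
    [255,0,0,-5.9,0,-5.2,0],
    [255,0,0,-6.6,0,-5.8,0],
    [255,0.1,0,-7.3,0,-6.4,0],
    [255,0.1,0,-8,0,-7,0],
    [255,0.1,0,-8.7,0,-7.6,0],
    [255,0.2,0,-9.3,0,-8.2,0],
    [255,0.2,0,-10,0,-8.8,0],
    [255,0.3,0,-10.7,0,-9.4,0],
    [255,0.3,0,-11.4,0,-10,0],
  ],
)

```text
time_s: 8.93
ee_pos: [0.5483, 0.0042, 0.119]
tcp_rot: [0.086, 0.164, 0.983, -0.014]
contact_force: [-0.5, 1.1, -2.1]
opening: 0.0578
grip_force: 29.9
```

Call:
jog_arm(
  rows=[
    [255,0,0,-0.7,0,-0.6,0],
    [255,0,0,-1.4,0,-1.2,0],
    [255,0,0,-2,0,-1.8,0],
    [255,0,0,-2.7,0,-2.4,0],
    [255,0,0,-3.4,0,-3,0],
    [255,0,0,-4.1,0,-3.6,0],
    [255,0,0,-4.8,0,-4.2,0],
    [255,0,0,-5.4,0,-4.8,0],
    [255,0,0,-6.1,0,-5.4,0],
    [255,0,0,-6.8,0,-6,0],
    [255,0.1,0,-7.5,0,-6.6,0],
    [255,0.1,0,-8.2,0,-7.2,0],
    [255,0.1,0,-8.9,0,-7.8,0],
    [255,0.2,0,-9.5,0,-8.4,0],
    [255,0.2,0,-10.2,0,-9,0],
    [255,0.3,0,-10.9,0,-9.6,0],
    [255,0.3,0,-11.4,0,-10,0],
    [255,0.3,0,-11.4,0,-10,0],
  ],
)

```text
time_s: 10.43
ee_pos: [0.5459, 0.0051, 0.1301]
tcp_rot: [0.171, 0.162, 0.971, -0.029]
contact_force: [-0.2, 0.7, -2.7]
opening: 0.0579
grip_force: 29.9
```

Call:
jog_arm(
  rows=[
    [255,0,0,0,0,0,0],
    [255,0,0,0,0,0,0],
    [255,0,0,0,0,0,0],
    [255,0,0,0,0,0,0],
    [255,0,0,0,0,0,0],
    [255,0,0,0,0,0,0],
    [255,0,0,0,0,0,0],
    [255,0,0,0,0,0,0],
    [255,0,0,0,0,0,0],
    [255,0,0,0,0,0,0],
    [255,0,0,0,0,0,0],
    [255,0,0,0,0,0,0],
    [255,0,0,0,0,0,0],
    [255,0,0,0,0,0,0],
    [255,0,0,0,0,0,0],
    [255,0,0,0,0,0,0],
  ],
)

```text
time_s: 11.77
ee_pos: [0.5462, 0.005, 0.1301]
tcp_rot: [0.171, 0.162, 0.971, -0.029]
contact_force: [-0.0, 0.5, -1.6]
opening: 0.0579
grip_force: 29.9
```

```bash
python3 -c "
from h import *
c,st=snap('wrist','w3'); snap('side','s3'); print(st['ee_pos'],st['tcp_rot'],st['joints'],st['contact_force'],st['wrist_torque'])
q=st['tcp_rot'];r=R.from_quat([q[1],q[2],q[3],q[0]]).as_matrix();print(r, r@[.065,0,-.004]+st['ee_pos'])
b=cv2.imread('pics/s3.png')[120:260,200:340];a=cv2.imread('pics/w3.png')
cv2.imwrite('pics/c3.png',np.hstack([cv2.resize(a,(480,300)),cv2.resize(b,(300,300))]))"
```

```text
[0.54621582 0.00495826 0.13013545] [ 0.17127789  0.16218605  0.97136126 -0.02858087] [-0.78506427  0.32171866  0.6957085   2.21353595 -0.12875598  0.36632617
  1.20546738] [-0.02573451  0.49065799 -1.61473401] [ 0.16959933  0.52938155 -0.02987351]
[[-8.88719140e-01  3.24873040e-01  3.23474570e-01]
 [ 3.05291957e-01  9.45757636e-01 -1.11082467e-01]
 [-3.42016243e-01  3.30702508e-05 -9.39694040e-01]] [0.48715518 0.02524657 0.11166318]
```

View pics/c3.png

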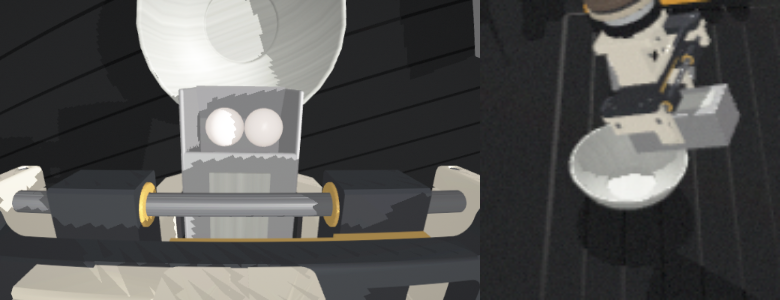

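The wrist view shows both balls resting side by side at the mouth, at (225,127) and (263,127), still inside. Joint 6 is at 0.37 rad and its limit is 0.12, so this direction can't reach 50°. I'll fit a quick kinematic model from the recorded states to choose a pour yaw that can.

```bash
cat > kin.py <<'E'
from h import *
from scipy.optimize import least_squares
import itertools
E=lambda a,t:R.from_euler(a,t)
def fk(q,x,s):
    b,c,a0,a1,a2,a3,d0,d1,d2,d3=x
    r=E('z',s[0]*q[0]+b); p=r.apply([0,0,d0]); r=r*E('y',q[1]); p=p+r.apply([a0,0,0]); r=r*E('z',s[1]*q[2])
    p=p+r.apply([a1,0,d1]); r=r*E('y',q[3]); r=r*E('z',s[2]*q[4]); p=p+r.apply([a2,0,d2])
    r=r*E('y',q[5])*E('z',s[3]*q[6]); p=p+r.apply([a3*np.cos(s[3]*q[6]),-a3*np.sin(s[3]*q[6]),d3]); return p,r*E('z',c)
def data():
    D=[]
    for t in("wrist0","w1","t2","w3"):
        st=pickle.load(open(t+".pkl","rb"))[1]; w=st["tcp_rot"]; D.append((st["joints"],st["ee_pos"],R.from_quat([w[1],w[2],w[3],w[0]])))
    D.append(([-0.15565934,0.33169649,0.54628354,1.85416384,-0.20130531,1.01049677,1.71458268],np.array([.5013,-.1887,.2044]),R.from_quat([.1646,.9863,0,0])))
    return D
def fit():
    D=data(); best=None
    for s in itertools.product([1,-1],repeat=4):
        def f(x):
            o=[]
            for q,p,r in D:
                P,r2=fk(q,x,s); o+=[*(P-p),*(.3*(r2*r.inv()).as_rotvec())]
            return np.r_[o,1e-3*np.array(x[2:6])]
        for b in(0,1.57,3.14,-1.57):
            for c in (0,1.57,3.14,-1.57):
                g=least_squares(f,[b,c,0,0,0,0,.35,.4,.4,.25])
                if best is None or g.cost<best[0]: best=(g.cost,g.x,s,np.abs(f(g.x)[:30]).max())
    return best
E
python3 -c "
from kin import *
b=fit();print(b);pickle.dump(b,open('kin.pkl','wb'))"
```

```text
(np.float64(9.720244356581439e-05), array([-0.07899108,  1.49283741, -0.00605293,  0.00563116, -0.03010515,
       -0.00719975,  0.24678739,  0.56381106,  0.40978865,  0.38316817]), (-1, -1, -1, -1), np.float64(0.007455179442299707))
```

```bash
cat > yaw.py <<'E'
from kin import *
_,x,s,_=pickle.load(open("kin.pkl","rb"))
lo=np.array([-2.62,-.44,-1.27,.08,-1.32,.12,-2.74])+.1; hi=np.array([2.62,2.09,1.32,2.57,4.46,2,2.74])-.1
def tgt(psi,th,h=.11,back=.02):
    m=np.array([np.cos(psi),np.sin(psi),0]); z0=np.array([0,0,-1]); y=np.cross(z0,m)
    r=R.from_matrix(np.c_[m,y,z0])*R.from_rotvec([0,-th,0])
    lip=np.array([.469,.032,h])-back*m; return lip-r.apply([.065,0,-.004]),r
def ik(p,r,q0):
    def f(q):
        P,r2=fk(q,x,s); return np.r_[P-p,.3*(r2*r.inv()).as_rotvec(),1e-3*(q-q0)]
    g=least_squares(f,np.clip(q0,lo+1e-3,hi-1e-3),bounds=(lo,hi)); return g.x,np.abs(f(g.x)[:6]).max()
if __name__=="__main__":
    q0=np.array(robot.get_state()["joints"])
    for deg in range(-180,180,20):
        # continuous: turn yaw from 161 the short way in either sense, level, then tip
        for sense in (1,-1):
            d=((deg-161)*sense)%360*sense
            if abs(d)>240: continue
            q=q0.copy(); e=[]
            for k in np.linspace(0,1,9)[1:]: q,er=ik(*tgt(np.radians(161+d*k),0),q); e.append(er)
            for th in (20,40,52,60): q,er=ik(*tgt(np.radians(deg),np.radians(th)),q); e.append(er)
            print(deg,sense,"yaw err %.3f tip err"%max(e[:8]),np.round(e[8:],3),q.round(2))
E
python3 yaw.py
```

```text
-180 1 yaw err 0.000 tip err [0.    0.038 0.088 0.121] [-1.28  0.16  1.22  2.36 -1.22  0.22  2.64]
-160 1 yaw err 0.000 tip err [0.    0.042 0.084 0.118] [ 1.08  0.13 -1.17  2.35 -0.86  0.22  2.64]
-140 1 yaw err 0.000 tip err [0.    0.027 0.072 0.102] [ 1.05  0.54 -1.17  2.28 -0.35  0.22  2.64]
-120 1 yaw err 0.000 tip err [0.    0.017 0.047 0.066] [ 1.03  0.8  -1.17  2.28  0.03  0.22  2.64]
-100 1 yaw err 0.000 tip err [0.    0.038 0.07  0.111] [ 1.05  1.01 -1.17  2.33  0.38  0.22  2.64]
-80 1 yaw err 0.000 tip err [0.017 0.073 0.104 0.12 ] [ 0.81  0.92 -1.17  1.89  0.12  0.98  2.64]
-60 1 yaw err 0.001 tip err [0.053 0.115 0.146 0.157] [ 0.66  1.02 -1.17  1.7   0.15  1.33  2.64]
-60 -1 yaw err 0.000 tip err [0. 0. 0. 0.] [-0.23  0.86  0.74  1.77 -0.84  1.87 -1.72]
-40 1 yaw err 0.029 tip err [0.077 0.157 0.193 0.196] [ 0.52  1.14 -1.17  1.55  0.16  1.64  2.64]
-40 -1 yaw err 0.000 tip err [0. 0. 0. 0.] [-0.25  0.88  0.61  1.62 -0.62  1.9  -1.65]
-20 1 yaw err 0.059 tip err [0.101 0.182 0.242 0.235] [ 0.41  1.26 -1.17  1.46  0.16  1.9   2.64]
-20 -1 yaw err 0.000 tip err [0. 0. 0. 
[... 426 characters left out ...]
.139 tip err [0.2   0.24  0.231 0.222] [-0.1   1.4  -1.17  2.29  0.77  1.9   2.64]
40 -1 yaw err 0.000 tip err [0. 0. 0. 0.] [-0.95  1.11  1.14  1.59 -0.13  1.66 -0.59]
60 -1 yaw err 0.000 tip err [0. 0. 0. 0.] [-1.14  1.11  1.21  1.73 -0.06  1.39 -0.43]
80 -1 yaw err 0.000 tip err [0. 0. 0. 0.] [-1.3   1.05  1.22  1.92  0.05  1.08 -0.36]
100 -1 yaw err 0.000 tip err [0. 0. 0. 0.] [-1.45  0.96  1.22  2.12  0.24  0.74 -0.38]
120 -1 yaw err 0.000 tip err [0. 0. 0. 0.] [-1.53  0.83  1.22  2.33  0.73  0.42 -0.65]
140 -1 yaw err 0.000 tip err [0. 0. 0. 0.] [-1.4   0.58  1.    2.46  1.79  0.49 -1.43]
160 -1 yaw err 0.000 tip err [0.    0.    0.005 0.021] [-1.45  0.59  1.22  2.47  2.7   0.33 -2.  ]
```

A yaw with the mouth pointing outward (about 0°), turned clockwise, tips to 60° with margin. I'll level the tin first, then swing it round to the near side of the bowl.

Call:
jog_arm(
  rows=[
    [255,0.2,0,1.2,0,1,0],
    [255,0.4,0,2.8,0,2.5,0],
    [255,0.8,0,5,0,4.5,0],
    [255,1,0,7.2,0,6.5,0],
    [255,1.4,0,9.5,0,8.5,0],
    [255,1.8,0,11.8,0,10.5,0],
    [255,2.4,0,14,0,12.5,0],
    [255,3,0,16,0,14.5,0],
    [255,3.8,0,18.2,0,16.5,0],
    [255,4.4,0,20,0,18,0],
    [255,5,0,21.3,0,19.3,0],
    [255,5.3,0,22,0,20,0],
    [255,5.3,0,22,0,20,0],
  ],
)

```text
time_s: 12.95
ee_pos: [0.5492, 0.0038, 0.1074]
tcp_rot: [-0.0, 0.165, 0.986, 0.0]
contact_force: [-0.6, -0.2, -1.6]
opening: 0.0579
grip_force: 29.9
```

```bash
python3 -c "
from h import *
st=robot.get_state();print(st['ee_pos'],st['tcp_rot'],rel([.384,.032,.1075]))"
```

```text
[0.54919805 0.00376339 0.10742554] [-2.68457825e-04  1.64886080e-01  9.86312579e-01  7.67060780e-05] [165.4 -27.    0. ]
```

Call:
jog_arm(
  rows=[
    [255,2,0,0,0,0,2],
    [255,5,-1,0,0,0,5],
    [255,9,-1,0,0,0,9],
    [255,14,-2,0,0,0,14],
    [255,19,-3,0,0,0,19],
    [255,24,-4,0,0,0,24],
    [255,29,-5,0,0,0,29],
    [255,34,-6,0,0,0,34],
    [255,39,-7,0,0,0,39],
    [255,44,-8,0,0,0,44],
    [255,49,-9,0,0,0,49],
    [255,54,-9,0,0,0,54],
    [255,59,-10,0,0,0,59],
    [255,64,-11,0,0,0,64],
    [255,69,-12,0,0,0,69],
    [255,74,-13,0,0,0,74],
    [255,79,-14,0,0,0,79],
    [255,83,-14,0,0,0,83],
    [255,86,-15,0,0,0,87],
    [255,88,-15,0,0,0,90],
  ],
)

```text
time_s: 14.62
ee_pos: [0.46, 0.0189, 0.1077]
tcp_rot: [-0.0, 0.815, 0.58, 0.0]
contact_force: [0.3, -0.2, -2.8]
opening: 0.0574
grip_force: 29.9
```

```bash
python3 -c "
from h import *
st=robot.get_state();print(st['tcp_rot'],st['joints'],rel([.384,.032,.1075]))"
```

```text
[-2.43826464e-04  8.14845375e-01  5.79678262e-01  2.58691667e-04] [-0.89302912  0.47175047  1.0067286   2.1561108  -0.56412245  0.80307886
  0.14007138] [-12.5 -76.1   0.2]
```

Call:
jog_arm(
  rows=[
    [255,0,-3,0,0,0,3],
    [255,-1,-7,0,0,0,7],
    [255,-2,-12,0,0,0,12],
    [255,-3,-18,0,0,0,17],
    [255,-4,-23,0,0,0,22],
    [255,-5,-28,0,0,0,27],
    [255,-6,-34,0,0,0,32],
    [255,-7,-39,0,0,0,37],
    [255,-8,-45,0,0,0,42],
    [255,-9,-50,0,0,0,47],
    [255,-10,-56,0,0,0,52],
    [255,-11,-61,0,0,0,57],
    [255,-11,-66,0,0,0,61],
    [255,-12,-70,0,0,0,65],
    [255,-12,-73,0,0,0,68],
    [255,-12,-75,0,0,0,70],
    [255,-12,-76,0,0,0,71],
    [255,-12,-76,0,0,0,71],
    [255,-12,-76,0,0,0,71],
  ],
)

```text
time_s: 16.2
ee_pos: [0.3848, 0.032, 0.1077]
tcp_rot: [-0.0, 1.0, 0.001, 0.0]
contact_force: [0.1, -0.6, -1.7]
opening: 0.0579
grip_force: 29.9
```

```bash
python3 -c "
from h import *
st=robot.get_state();print(st['tcp_rot'],st['joints'],rel([.384,.032,.1075]))
c,st=snap('wrist','w4'); snap('side','s4')
b=cv2.imread('pics/s4.png')[100:260,180:340];a=cv2.imread('pics/w4.png')
cv2.imwrite('pics/c4.png',np.hstack([cv2.resize(a,(480,300)),cv2.resize(b,(300,300))]))"
```

```text
[-2.35265210e-04  9.99999364e-01  1.09337600e-03  1.48847765e-04] [-1.16809274  0.46819262  1.29815052  2.32339608 -0.65364818  0.79726257
 -0.97828363] [-0.8  0.   0.2]
```

View pics/c4.png

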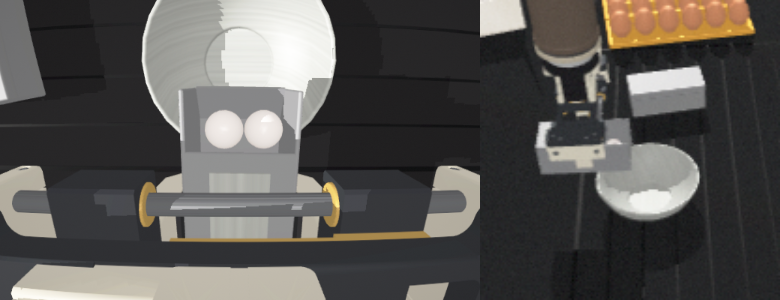

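Both balls are still in the mouth, at (225,130) and (263,130), and the tin points over the bowl. Tipping 30° first, slowly.

Call:
jog_arm(
  rows=[
    [255,0,0,-1,0,-1,0],
    [255,0,0,-3,0,-2.5,0],
    [255,0,0,-4.5,0,-4,0],
    [255,0,0,-6.3,0,-5.5,0],
    [255,0,0,-8,0,-7,0],
    [255,0.1,0,-9.7,0,-8.5,0],
    [255,0.3,0,-11.4,0,-10,0],
    [255,0.5,0,-13,0,-11.5,0],
    [255,0.8,0,-14.7,0,-13,0],
    [255,1.1,0,-16.4,0,-14.5,0],
    [255,1.5,0,-18,0,-16,0],
    [255,1.9,0,-19.7,0,-17.5,0],
    [255,2.3,0,-21.3,0,-19,0],
    [255,2.8,0,-23,0,-20.5,0],
    [255,3.3,0,-24.6,0,-22,0],
    [255,3.8,0,-26.2,0,-23.5,0],
    [255,4.4,0,-27.8,0,-25,0],
    [255,5.1,0,-29.4,0,-26.5,0],
    [255,5.9,0,-31,0,-28,0],
    [255,6.7,0,-33,0,-30,0],
  ],
)

```text
time_s: 17.97
ee_pos: [0.3918, 0.0318, 0.1405]
tcp_rot: [0.0, 0.966, 0.001, -0.259]
contact_force: [-0.0, -0.0, -2.5]
opening: 0.0582
grip_force: 29.9
```

```bash
python3 -c "
from h import *
st=robot.get_state();q=st['tcp_rot'];r=R.from_quat([q[1],q[2],q[3],q[0]]).as_matrix();print(st['joints'],np.degrees(np.arccos(-r[2,2])),st['ee_pos']+r@[.065,0,-.004])"
```

```text
[-0.83097041  0.75757953  1.09683197  1.89544729 -0.50376768  1.45630072
 -1.04410267] 30.040318191229705 [0.4500387  0.03193211 0.11146757]
```

Call:
jog_arm(
  rows=[
    [255,1,0,-0.1,0,-1.5,0],
    [255,3,0,0,0,-3,0],
    [255,5,0,2,0,-4.5,0],
    [255,7,0,5,0,-6,0],
    [255,7.5,0,4,0,-7.5,0],
    [255,7.7,0,2.8,0,-9,0],
    [255,7.9,0,1,0,-10.5,0],
    [255,8,0,-0.5,0,-12,0],
    [255,8.3,0,-2.2,0,-13.5,0],
    [255,8.6,0,-4,0,-15,0],
    [255,9.1,0,-5.6,0,-16.5,0],
    [255,9.5,0,-7.3,0,-18,0],
    [255,10,0,-8.9,0,-19.5,0],
    [255,10.5,0,-10.5,0,-21,0],
    [255,11,0,-12.2,0,-22.5,0],
    [255,11.6,0,-13.7,0,-24,0],
    [255,12,0,-14.8,0,-25,0],
    [255,12,0,-14.8,0,-25,0],
    [255,12,0,-14.8,0,-25,0],
    [255,12,0,-14.8,0,-25,0],
  ],
)

```text
time_s: 19.63
ee_pos: [0.4092, 0.0318, 0.1475]
tcp_rot: [0.0, 0.887, 0.0, -0.462]
contact_force: [-0.1, -0.3, -0.8]
opening: 0.0582
grip_force: 29.9
```

Call:
jog_arm(
  rows=[
    [255,0,0,0,0,0,0],
    [255,0,0,0,0,0,0],
    [255,0,0,0,0,0,0],
    [255,0,0,0,0,0,0],
  ],
)

```text
time_s: 19.97
ee_pos: [0.4092, 0.032, 0.1476]
tcp_rot: [0.0, 0.887, 0.0, -0.462]
contact_force: [-0.3, -0.4, -0.9]
opening: 0.0577
grip_force: 29.9
```

```bash
python3 -c "
from h import *
st=robot.get_state();q=st['tcp_rot'];r=R.from_quat([q[1],q[2],q[3],q[0]]).as_matrix();print(st['joints'],np.degrees(np.arccos(-r[2,2])),st['ee_pos']+r@[.065,0,-.004])
c,st=snap('wrist','w5'); snap('side','s5')
b=cv2.imread('pics/s5.png')[100:260,180:340];a=cv2.imread('pics/w5.png')
cv2.imwrite('pics/c5.png',np.hstack([cv2.resize(a,(480,300)),cv2.resize(b,(300,300))]))"
```

```text
[-0.62662574  1.01714047  0.94024487  1.58045424 -0.4268612   1.87243741
 -1.04661211] 54.97824964041381 [0.44980747 0.03199906 0.0966769 ]
```

View pics/c5.png

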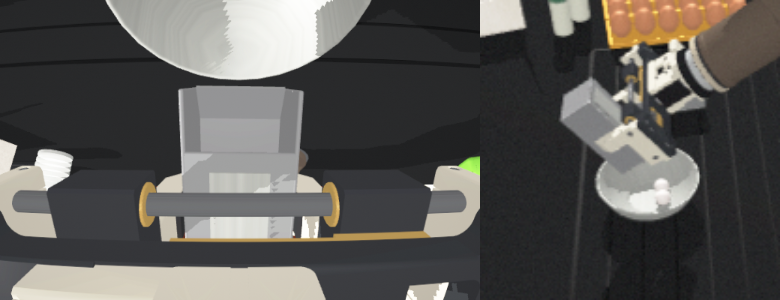

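The pour worked: the side crop shows both balls in the bowl at about (662,190), and the tin mouth is empty. Levelling the tin next, then carrying it to bare table at (0.48,-0.24).

```bash
python3 -c "
from h import *
print(rel([.384,.032,.155]))"
```

```text
[-20.6  -0.1  16.4]
```

Call:
jog_arm(
  rows=[
    [255,-1,0,1,0,3,0],
    [255,-3,0,2,0,7,0],
    [255,-5,0,4,0,12,0],
    [255,-7,0,5,0,17,0],
    [255,-9,0,7,0,22,0],
    [255,-11,0,8,0,27,0],
    [255,-12,0,10,0,32,0],
    [255,-14,0,11,0,37,0],
    [255,-16,0,13,0,42,0],
    [255,-18,0,14,0,46,0],
    [255,-19,0,15,0,50,0],
    [255,-20,0,16,0,53,0],
    [255,-21,0,16,0,55,0],
    [255,-21,0,16,0,55,0],
    [255,-21,0,16,0,55,0],
  ],
)

```text
time_s: 21.32
ee_pos: [0.3834, 0.0327, 0.1557]
tcp_rot: [-0.001, 1.0, 0.001, -0.001]
contact_force: [0.4, 0.7, -0.9]
opening: 0.058
grip_force: 29.9
```

```bash
python3 -c "
from h import *
print(rel([.48,-.24,.06]),robot.get_state()['joints'])"
```

```text
[ 96.1 273.2  94.8] [-1.26672822  0.26750726  1.2957624   2.26668768 -0.35453173  0.83397627
 -1.30498742]
```

Call:
jog_arm(
  rows=[
    [255,3,7,0,0,0,0],
    [255,8,22,0,0,0,0],
    [255,15,42,0,0,0,0],
    [255,22,62,0,0,0,0],
    [255,29,82,0,0,0,0],
    [255,36,102,0,0,0,0],
    [255,43,122,0,0,0,0],
    [255,50,142,0,0,0,0],
    [255,57,162,0,0,0,0],
    [255,64,182,0,0,0,0],
    [255,71,202,5,0,0,0],
    [255,78,222,15,0,0,0],
    [255,84,240,30,0,0,0],
    [255,90,256,45,0,0,0],
    [255,94,266,60,0,0,0],
    [255,96,271,75,0,0,0],
    [255,96,273,87,0,0,0],
    [255,96,273,95,0,0,0],
    [255,96,273,95,0,0,0],
    [255,96,273,95,0,0,0],
  ],
)

```text
time_s: 22.98
ee_pos: [0.48, -0.2407, 0.0601]
tcp_rot: [-0.0, 1.0, 0.0, -0.001]
contact_force: [0.6, 0.6, -0.4]
opening: 0.0582
grip_force: 29.9
```

```bash
python3 -c "
from h import *
print(rel([.48,-.24,.0135]),robot.get_state()['tcp_rot'],robot.get_state()['joints'])"
```

```text
[ 0.  -0.7 46.6] [-3.93172199e-04  9.99999553e-01  4.92761443e-04 -7.04333714e-04] [-0.21471679  0.63401132  0.84851589  2.01060913 -0.66781322  0.80046516
 -0.54077967]
```

Call:
jog_arm(
  rows=[
    [255,0,0,6,0,0,0],
    [255,0,0,14,0,0,0],
    [255,0,0,23,0,0,0],
    [255,0,0,31,0,0,0],
    [255,0,0,37,0,0,0],
    [255,0,0,41,0,0,0],
    [255,0,0,44,0,0,0],
    [255,0,0,45.5,0,0,0],
    [255,0,0,46.5,0,0,0],
    [255,0,0,47,0,0,0],
    [255,0,0,47,0,0,0],
  ],
)

```text
time_s: 23.9
ee_pos: [0.4804, -0.2412, 0.0136]
tcp_rot: [0.0, 1.0, 0.0, 0.0]
contact_force: [-1.5, -0.7, -0.7]
opening: 0.0582
grip_force: 29.9
```

Call:
jog_arm(
  rows=[
    [255,0,0,0.5,0,0,0],
    [255,0,0,1,0,0,0],
    [255,0,0,1,0,0,0],
    [150,0,0,1,0,0,0],
    [0,0,0,1,0,0,0],
    [0,0,0,1,0,0,0],
    [0,0,0,1,0,0,0],
    [0,0,0,1,0,0,0],
    [0,0,0,1,0,0,0],
    [0,0,0,1,0,0,0],
    [0,0,0,1,0,0,0],
    [0,0,0,1,0,0,0],
  ],
)

```text
time_s: 24.9
ee_pos: [0.4803, -0.241, 0.0124]
tcp_rot: [-0.0, 1.0, 0.0, -0.0]
contact_force: [0.7, 0.6, 0.1]
opening: 0.0917
grip_force: 0.0
```

Call:
jog_arm(
  rows=[
    [0,0,0,-5,0,0,0],
    [0,0,0,-15,0,0,0],
    [0,0,0,-30,0,0,0],
    [0,0,0,-50,0,0,0],
    [0,0,0,-75,0,0,0],
    [0,0,0,-100,0,0,0],
    [0,0,0,-130,0,0,0],
    [0,0,0,-160,0,0,0],
    [0,0,30,-180,0,0,0],
    [0,0,60,-190,0,0,0],
    [0,0,90,-200,0,0,0],
    [0,0,100,-200,0,0,0],
    [0,0,100,-200,0,0,0],
  ],
)

```text
time_s: 25.98
ee_pos: [0.4793, -0.3445, 0.2141]
tcp_rot: [0.001, 1.0, -0.002, 0.001]
contact_force: [-0.4, -0.4, -1.2]
opening: 0.0918
grip_force: 0.0
```

```bash
python3 -c "
from h import *
snap('side','s6')
cv2.imwrite('pics/c6.png',cv2.resize(cv2.imread('pics/s6.png')[100:350,150:400],(600,600)))"
```

```text
(no output)
```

View pics/c6.png

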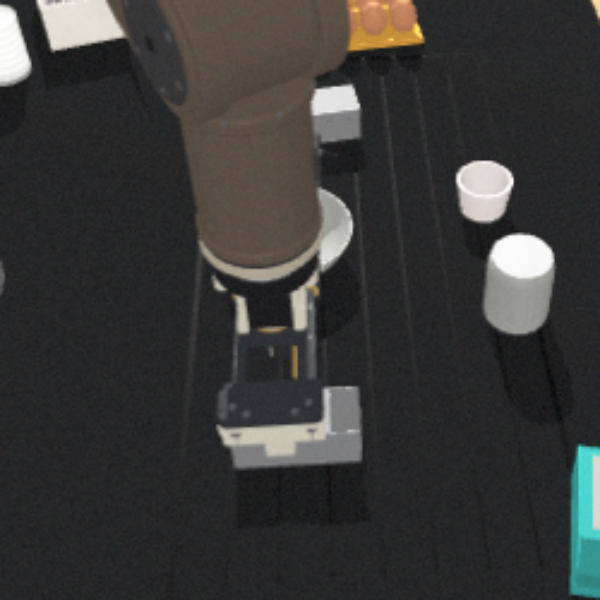

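The gripper partly hides the tin, whose lower edge runs from (235,467) to (361,464) in the crop. I'll check that against z=0.

```bash
python3 -c "
from h import *
c,st=pickle.load(open('s6.pkl','rb'))
print(onz(c,np.array([[235,467],[361,464]])/2.4+[150,100],0).round(3), st['opening'])"
```

```text
[[ 0.416 -0.27  -0.   ]
 [ 0.545 -0.276  0.   ]] 0.0917854643820001
```

```bash
python3 -c "
from h import *
print(robot.job_done())"
```

```text
the job is handed in; nothing more can be done
None
```

I handed the job in at about 26 s: the tin was tipped 20° and held, both balls were poured into the steel bowl, and the tin is back flat on bare table and released; the verdict was not reported, and the arm hid most of the bowl in the last picture.

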